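# Feed one foot pad and slide it under the ramp's bare levelling screw

## Robot

A 6-joint arm with a two-finger parallel gripper is mounted at the origin on the work surface. World frame = base frame: x ahead of the robot, y to its left, z up, the work surface at z = 0. Lengths are in m, angles in rad, forces in N, time in s.
With the tool pointing down it reaches from about 0.35 to 0.775 m from the base axis. Payload 5.5 kg.
Tool frame: the origin (TCP) lies between the finger pads; the fingertips stand 8 mm ahead of it and the grasp point (between the pads) lies 11 mm behind it; z points along the fingers, y is the line along which they close (so a half turn about z gives the same grasp; the last joint's range is limited). The gripper opens to 85 mm and grips with 20 to 120 N. Pads are 22 mm wide; open, the fingers measure 114 mm over their backs; the gripper's body (76 mm by 85 mm) begins 54 mm behind the grasp point. The pads swing forward as they close: fully open they stand 13 mm farther back than shut.
Start: joints at [1.134, 0.313, 0.046, 1.304, 0, 1.431], TCP at [0.168, 0.55, 0.239] pointing down, gripper open.
Joint ranges: [-2.76, 2.76], [-0.86, 1.69], [-1.03, 1.26], [-2.2, 2.34], [-1.47, 1.5], [-3.14, 3.14]. Speed limits (rad/s): [2.57, 2.57, 3.14, 3.14, 3.14, 3.14].

## Interface

Orientations are given as a unit quaternion [w, x, y, z].
In Python, from workcell import status, vision, job gives the robot as it stands. The module is installed in compiled form; this text tells all that it offers.
- The arm moves only by the tool apply_moves, never from a script. Its argument "moves" is one flat list of numbers, 6 for each row, row after row: the shift along the world's x, y, z in units of 25 mm (1.0 is 25 mm), then the turn, a rotation vector about the world's x, y, z in rad. In form: [x, y, z, rx, ry, rz, x, y, z, rx, ry, rz, ...]. A call has 1 to 20 rows; each row is the pose to reach, as a shift and turn from the pose commanded when the call began; what a row does not reach only later rows make up. A row lasts 1/12 s, in which the tool goes at most 41.7 mm and 7.16 degrees, less where a joint would pass 70% of its speed; a pose out of reach is approached as far as the arm can. A call with a gripper value outside its range is refused whole. "claw" is the opening in per cent of the stroke, from 0 (shut) to 100 (fully open), set as the call begins (left out, the last holds). The fingers move at their own pace and stop on an object; "newtons" is the grip in N (left out, the last holds). Time passes only in rows, so rows that repeat a pose let the fingers close. It gives the time, the measured TCP pose, the force, the opening and the grip force at its end, in the units of the state.
- status.get_state(): the state, without advancing time (a new reading comes with each control period).
- vision.read_camera(name): name is "scene" or "top"; returns a dict with "image" (480x640x3 uint8, blue, green, red), "camera_matrix" (3x3 intrinsics, pixels), "dist_coeffs" ([k1, k2, p1, p2, k3] as OpenCV has them; the pictures are not rectified), "camera_from_world" (4x4, takes a point from world to camera coordinates). Camera axes: x right, y down, z forward; pixel columns grow to the right and rows downward; lengths in m; the calibration is good to about 2 mm. A picture is of the moment at which its call begins. There is no depth.
- job.hand_in(): hands the job in; it is judged then, once.
The state is a dict: "clock": time; "joint_pos": joint angles; "qvel": joint speeds; "tau": joint torques, N m; "tcp_pos": TCP position; "orientation": TCP orientation; "wrist_force": force on the tool from outside, world axes, zero at the start; "ft_torque": the same for the moment, N m; "finger_gap": finger opening in m; "grip_force": force on a finger pad.
Only numpy, scipy, OpenCV 4.12 (cv2) and the standard library are available. Lean on these libraries where they do the work, as an engineer would, in place of code of your own. Each camera call takes 0.05 s, during which the arm holds its last target. There are 200 camera calls.

## Task

Press the red plunger of the pad feeder fully home, once, so that a single brass foot pad comes out, and let the plunger spring back. Then push that pad across the board, sliding it without ever lifting it, until it sits centrally under the ramp's bare levelling screw; the other screw already has its pad. Keep the other pads in the feeder and leave everything else where it stands.

Things in the scene. Friction and masses are not known exactly. Their poses are not given: they have to be found in the camera images.
- feeder: Pad feeder screwed to the board. Origin on the board under the middle of its upright square magazine; pads come out along its +x; y across, z up. Magazine: clear walls, 43 x 44 mm outside, rim 47 mm high, open on top. Side rails at its foot: x -21 to +20 mm, 58 mm wide over both, 9.5 mm high. The lowest pad lies on the board and leaves under the front (+x) wall.
- plunger (a joint): Travel of the red plunger in m along the feeder's +x: 0 sprung out (rest), 0.057 fully home; above 0.053 counts as home. Return spring 2.4 N at rest, 7 N home. Its 7 mm high blade pushes out only the lowest pad; a full stroke leaves that pad on the board, centre about 55 mm ahead (+x) of the feeder's origin. Once sprung back, the next pad drops to the bottom.
- plunger_face (a point): Middle of the pressing face of the red thumb plate (upright, 36 mm wide, 36 mm high from 1 to 37 mm above the board, 6 mm thick), facing the feeder's -x; 20 mm above the board; at rest 84 mm behind the feeder's origin. It moves with the plunger.
- pad1: The lowest pad in the magazine, the one that comes out: brass disc with a dark centre dot, 32 mm diameter, 8 mm thick, 50 g. Origin at the centre of its underside.
- pad2: Second pad of the stack, like pad1; it drops to the bottom after the press and must stay in the magazine.
- pad3: Third pad of the stack, like pad1; stays in the magazine.
- pad4: Top pad of the stack, like pad1; stays in the magazine.
- bare_screw (a point): Board point below the screw without a pad. +y points squarely at the ramp's side face, 17 mm away; +x along the ramp; z up. Bracket: flange 20 mm wide (x), from the ramp out to y = -8 mm, 13 to 16 mm above the board; screw 6 mm thick, tip 10.5 mm up; blue head 16 mm across, top 35 mm up. A pad slid along +y till it stops on the ramp is central within about 1 mm in y.
- packed_screw (a point): The same point below the other bracket's screw, which already has a brass pad (fixed). The two brackets are alike, about 140 mm apart along the ramp; which one is bare varies.
- ramp: White track ramp fixed to the board, 50 mm wide, low end to +x. Origin on the board on its centre line; x along it, y across; the side face with the brackets is at y = -25 mm. On the board it spans x -170 to +360 mm; bed top 46 mm high at x = -170 mm, 38 mm at x = 0, falling 1 in 20 (rails 6 mm more). Red buffer stop at its high end, top 68 mm.
- engine: Black plastic tank engine, 148 x 33 mm, 57 mm high, loose on the siding beyond the work. Origin under its middle.
- tanker_a: Silver tank wagon, 116 x 33 mm, 51 mm high, loose on the siding beyond the work. Origin under its middle.
- tanker_b: Second silver tank wagon, same size, loose on the siding. Origin under its middle.
- cabin: White ceramic signal cabin, 88 x 54 mm with a stair at one end, 67 mm high, loose. Origin under its middle.
- screwdriver: Screwdriver, 170 mm long, lying on the board.
- paint_pot: Small glass paint pot with green cap, 34 mm diameter, 40 mm high, standing loose. Origin under its middle.
- tray: Blue open tray of rail joiners, 100 x 70 x 20 mm, loose, behind the ramp. Origin under its middle.

How it is judged:
By the outcome, as a careful person would: the job done as asked, in the order asked, and still so for the second after the job is handed in, with the robot touching nothing.
It also fails if it takes over 58 s, if anything falls off the work surface, if the arm or the gripper's body presses on something with over 40 N, if the wrist force passes 120 N, or if a joint passes its speed limit or range.

## Working session

There is one attempt and no reset: what is moved stays moved. The work goes in short steps, Python scripts to look and compute and a tool call to move; the robot and the scene stay as the last step left them, time stands still between calls to the robot, and variables do not carry over. Pictures are saved under pics/ and viewed, at most 10 in all, crops included, and the job is handed in when it is done.

Besides the shell and the picture viewer there is one more tool, called after "Request:" as name(argument=value, ...), one argument or row to a line, values as JSON. apply_moves: Moves the arm, as the interface text tells. Its arguments: {"type":"object","properties":{"moves":{"type":"array","items":{"type":"number"}},"claw":{"type":"number"},"newtons":{"type":"number"}},"required":["moves"]}

```bash
mkdir -p pics; cat > h.py <<'E'
import cv2, numpy as np
from workcell import status, vision, job
def grab(n):
    d=vision.read_camera(n); return d
def ray(d,px):
    K=np.array(d["camera_matrix"]);D=np.array(d["dist_coeffs"]);T=np.array(d["camera_from_world"])
    u=cv2.undistortPoints(np.array(px,float).reshape(-1,1,2),K,D).reshape(-1,2)
    R=T[:3,:3];c=-R.T@T[:3,3]
    return c,np.c_[u,np.ones(len(u))]@R
def plane(d,px,z):
    c,r=ray(d,px); return c+r*((z-c[2])/r[:,2])[:,None]
def proj(d,P):
    T=np.array(d["camera_from_world"])
    return cv2.projectPoints(np.array(P,float).reshape(-1,1,3),cv2.Rodrigues(T[:3,:3])[0],T[:3,3],np.array(d["camera_matrix"]),np.array(d["dist_coeffs"]))[0].reshape(-1,2)
E
python3 - <<'E'
from h import *
for n in("top","scene"):
    d=grab(n);cv2.imwrite(f"pics/{n}0.png",d["image"]);c,_=ray(d,[[320,240]]);print(n,c,plane(d,[[320,240]],0))
print(status.get_state())
E
```

```text
top [0.43683984 0.04935498 1.1529117 ] [[0.56979857 0.06498104 0.        ]]
scene [1.29634146 0.19543385 0.79076195] [[0.50309354 0.02350768 0.        ]]
{'clock': 0.1, 'joint_pos': array([1.13440946e+00, 3.13940063e-01, 4.50421007e-02, 1.30354019e+00,
       4.30695993e-06, 1.43122408e+00]), 'qvel': array([ 6.77376020e-04, -2.31221754e-03,  3.75393650e-03, -4.67806492e-04,
        4.71834753e-05, -7.41029675e-04]), 'tau': array([ 2.94290170e-03, -4.81727314e+01,  2.99242920e+01,  1.28238936e-02,
       -3.89845195e-05, -3.32639239e-06]), 'tcp_pos': array([0.16797814, 0.54945596, 0.23846895]), 'orientation': array([-2.35217145e-04,  1.47863086e-01,  9.89007499e-01, -7.86496847e-04]), 'wrist_force': array([ 0.14239386,  0.57059966, -0.05927261]), 'ft_torque': array([-0.01533124, -0.01688329,  0.01700705]), 'grip_force': 0.0, 'finger_gap': 0.08550160912603627}
```

View pics/top0.png

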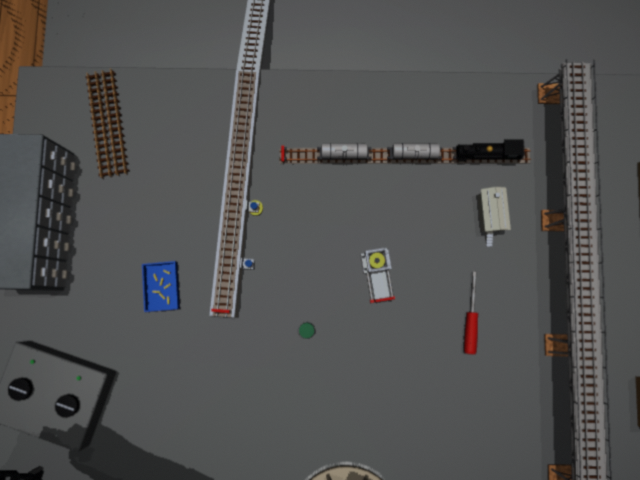

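View pics/scene0.png

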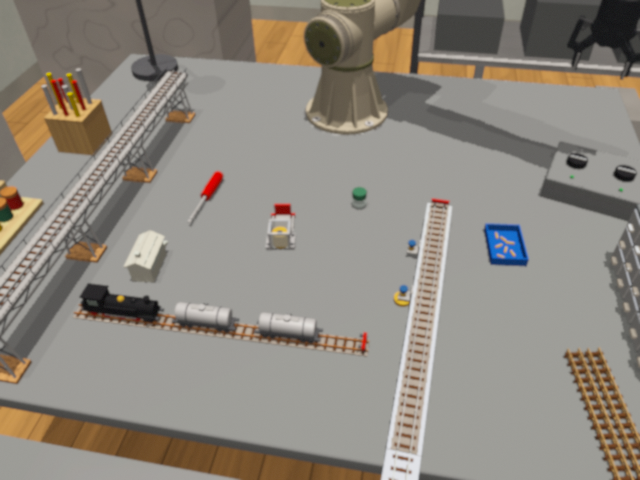

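The top view shows the feeder at about (377,262) with its red plunger at (381,299). The bare screw's head is at (248,264), the packed one at (256,208), and the paint pot at (307,330). In the top view, world x points up and y points left.

```bash
cat > m.py <<'E'
from h import *
def blobs(d,lo,hi,box,amin=8):
    hsv=cv2.cvtColor(d["image"],cv2.COLOR_BGR2HSV);m=cv2.inRange(hsv,lo,hi)
    k=np.zeros_like(m);x0,y0,x1,y1=box;k[y0:y1,x0:x1]=255;m&=k
    n,l,s,c=cv2.connectedComponentsWithStats(m)
    return [(c[i],s[i],np.argwhere(l==i)[:,::-1]) for i in range(1,n) if s[i,4]>=amin]
E
python3 - <<'E'
from m import *
d=grab("top");e=grab("scene")
R=((0,120,70),(8,255,255));B=((100,120,50),(130,255,255));Y=((20,90,80),(35,255,255))
for nm,cl,bx,z in(("red",R,(350,285,410,310),.037),("blue",B,(235,190,275,275),.035),("yel",Y,(355,240,400,280),.032),("padscrew",Y,(240,190,270,225),.008),("buf",R,(205,300,245,320),.068)):
    for c,s,p in blobs(d,*cl,bx): print(nm,c,s,plane(d,[c],z)[0],cv2.minAreaRect(plane(d,p,z)[:,:2].astype(np.float32)))
for nm,cl,bx,z in(("Sred",R,(262,200,300,225),.037),("Sblue",B,(395,235,425,300),.035),("Syel",Y,(265,220,295,245),.032)):
    for c,s,p in blobs(e,*cl,bx): print(nm,c,s,plane(e,[c],z)[0])
a=cv2.resize(d["image"][230:320,340:430],None,fx=6,fy=6,interpolation=2)
b=cv2.resize(e["image"][190:260,250:320],None,fx=6,fy=6,interpolation=2)
cv2.imwrite("pics/c1.png",a)
# feeder white mask
hsv=cv2.cvtColor(d["image"],cv2.COLOR_BGR2HSV)
m=cv2.inRange(hsv,(0,0,150),(180,60,255));mm=np.zeros_like(m);mm[240:306,355:400]=m[240:306,355:400]
p=np.argwhere(mm)[:,::-1];print("feeder",len(p),cv2.minAreaRect(plane(d,p,.047)[:,:2].astype(np.float32)))
# ramp white edges right side (bed near side)
m=cv2.inRange(hsv,(0,0,150),(180,60,255))
for v in (90,120,150,180,230,290,305):
    xs=np.where(m[v,200:285])[0]+200;print(v,xs.min(),xs.max())
E
```

```text
red [382.17910448 299.44776119] [370 296  25   7  67] [ 0.44632863 -0.0647658   0.037     ] ((0.44608935713768005, -0.0644335150718689), (0.006572372280061245, 0.04993711784482002), 11.066890716552734)
blue [253.63333333 205.36666667] [251 203   6   6  30] [0.63575293 0.20479455 0.035     ] ((0.635468065738678, 0.2050657719373703), (0.010707137174904346, 0.01047539059072733), 2.0677220821380615)
blue [248.11428571 262.88571429] [245 260   7   7  35] [0.51516443 0.21180799 0.035     ] ((0.5149266123771667, 0.2120358943939209), (0.011795884929597378, 0.011602746322751045), 46.681793212890625)
yel [376.74594595 259.74594595] [370 252  15  16 185] [ 0.52752195 -0.05340963  0.032     ] ((0.528045117855072, -0.05393356829881668), (0.031150666996836662, 0.028859542682766914), 0.6266321539878845)
padscrew [257.59756098 208.57317073] [250 200  13  16  82] [0.63376922 0.1997985  0.008     ] ((0.6354480385780334, 0.2015683948993683), (0.02401587925851345, 0.03303467109799385), 78.19602966308594)
buf [220.82258065 310.56451613] [212 309  18   5  62] [0.41699624 0.25771491 0.068     ] ((0.4170282483100891, 0.2583777904510498), (0.03433156758546829, 0.007174764294177294), 86.62104797363281)
Sred [282.25903614 209.03614458] [272 204  23  12 166] [ 0.46178551 -0.06427037  0.037     ]
Sblue [411.66666667 242.875     ] [409 241   6   5  24] [0.51651257 0.21011703 0.035     ]
Sblue [403.39393939 288.48484848] [400 286   7   6  33] [0.63673876 0.203724   0.035     ]
Syel [279.28125 228.90625] [272 226  15   6  64] [ 0.51709953 -0.05735754  0.032     ]
feeder 417 ((0.4992944002151489, -0.05441097170114517), (0.09621751308441162, 0.05385960638523102), 9.345894813537598)
90 234 256
120 231 253
150 228 250
180 225 247
230 219 242
290 213 235
305 211 234
```

View pics/c1.png

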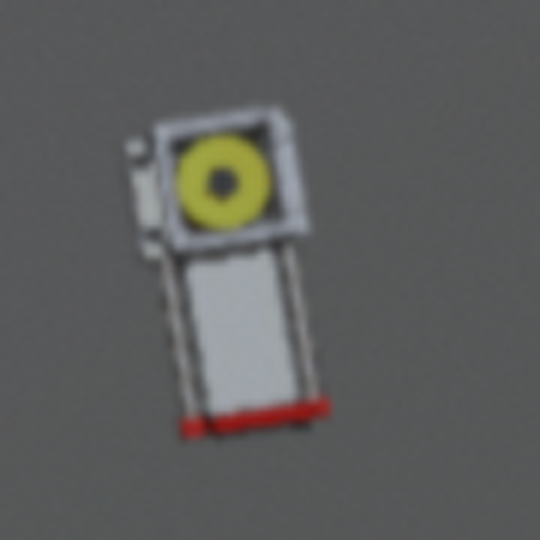

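The close crop shows the yellow top pad at crop (222,182), centred in the magazine. The red thumb plate runs from (182,430) to (330,405), so the feeder is turned about 9.4°.

Fixes:
- **Feeder:** about (0.5275, -0.0535).
- **Plunger face:** about (0.4446, -0.067).
- **Bare screw:** about (0.5157, 0.211).
- **Ramp:** yaw about -3.4°.

I'll go behind the plunger first, with the fingers shut.

Request:
apply_moves(
  moves=[9.3,-10,0,0,0,0.2,9.3,-10,0,0,0,0.2,9.3,-10,0,0,0,0.2,9.3,-10,0,0,0,0.2,9.3,-10,0,0,0,0.2,9.3,-10,0,0,0,0.2,9.3,-10,0,0,0,0.2,9.3,-10,0,0,0,0.2,9.3,-10,0,0,0,0.2,9.84,-24.9,0,0,0,0.461,9.84,-24.9,0,0,0,0.461,9.84,-24.9,0,0,0,0.461,9.84,-24.9,0,0,0,0.461,9.84,-24.9,0,0,0,0.461,9.84,-24.9,0,0,0,0.461,9.84,-24.9,0,0,0,0.461,9.84,-24.9,0,0,0,0.461,9.84,-24.9,0,0,0,0.461,9.84,-24.9,0,0,0,0.461,9.84,-24.9,0,0,0,0.461],
  claw=0,
  newtons=20,
)

```text
clock: 1.87
tcp_pos: [0.4143, -0.0748, 0.2392]
orientation: [0.0, -0.079, 0.997, 0.0]
wrist_force: [1.1, 0.8, 0.1]
finger_gap: 0.0004
grip_force: 0.0
```

Request:
apply_moves(
  moves=[0,0,-5,0,0,0,0,0,-7,0,0,0,0,0,-7,0,0,0,0,0,-7,0,0,0,0,0,-7,0,0,0,0,0,-8,0,0,0,0,0,-8.4,0,0,0,0,0,-8.8,0,0,0,0,0,-8.8,0,0,0,0,0,-8.8,0,0,0],
)

```text
clock: 2.7
tcp_pos: [0.4146, -0.0717, 0.0201]
orientation: [-0.0, -0.083, 0.997, 0.0]
wrist_force: [0.1, -0.5, -1.0]
finger_gap: 0.0003
grip_force: 0.0
```

```bash
python3 - <<'E'
from h import *
d=grab("top");s=status.get_state();print(s["tcp_pos"],s["wrist_force"])
a=d["image"][220:340,320:440];e=grab("scene")["image"][170:290,220:340]
cv2.imwrite("pics/c2.png",cv2.resize(np.hstack([a,e]),(800,400),interpolation=2))
E
```

```text
[ 0.41500187 -0.07203785  0.02047731] [-0.49905357 -1.62105652  0.29847412]
```

View pics/c2.png

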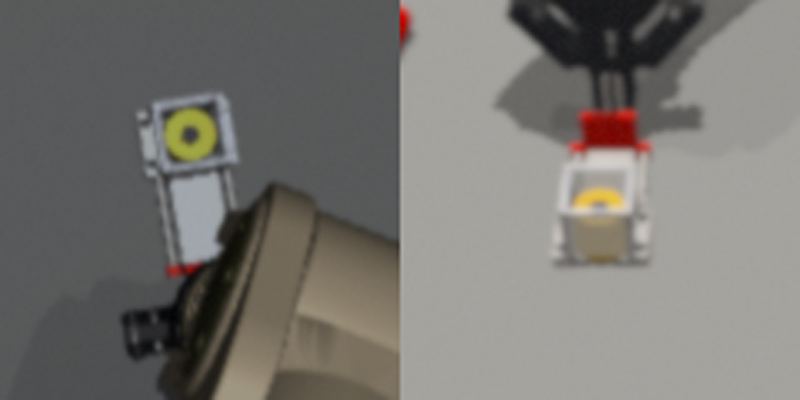

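The fingers are centred behind the red plate: fingers at right-half pixel 612, plate at 609. I'll press now.

Request:
apply_moves(
  moves=[0.25,0.04,0,0,0,0,0.5,0.08,0,0,0,0,0.74,0.12,0,0,0,0,0.98,0.16,0,0,0,0,1.23,0.2,0,0,0,0,1.48,0.24,0,0,0,0,1.72,0.28,0,0,0,0,1.97,0.33,0,0,0,0,2.22,0.37,0,0,0,0,2.46,0.41,0,0,0,0,2.66,0.44,0,0,0,0,2.76,0.457,0,0,0,0,2.76,0.457,0,0,0,0],
)

```text
clock: 3.88
tcp_pos: [0.4816, -0.0607, 0.019]
orientation: [-0.002, -0.082, 0.997, 0.0]
wrist_force: [-5.5, -0.2, 5.0]
finger_gap: 0.0003
grip_force: 3.1
```

Request:
apply_moves(
  moves=[0.1,0.016,0,0,0,0,0.2,0.033,0,0,0,0,0.28,0.046,0,0,0,0,0.28,0.046,0,0,0,0],
)

```text
clock: 4.22
tcp_pos: [0.488, -0.0596, 0.0189]
orientation: [-0.003, -0.082, 0.997, 0.0]
wrist_force: [-7.3, 0.1, 6.1]
finger_gap: -0.0001
grip_force: 3.6
```

Request:
apply_moves(
  moves=[0.08,0.013,0,0,0,0,0.08,0.013,0,0,0,0],
)

```text
clock: 4.38
tcp_pos: [0.4881, -0.0595, 0.0187]
orientation: [-0.004, -0.082, 0.997, 0.0]
wrist_force: [-12.3, -2.7, 9.7]
finger_gap: -0.0
grip_force: 6.2
```

Request:
apply_moves(
  moves=[0.08,0.013,0,0,0,0,0.12,0.02,0,0,0,0,0.12,0.02,0,0,0,0],
)

```text
clock: 4.63
tcp_pos: [0.4881, -0.0594, 0.0185]
orientation: [-0.007, -0.081, 0.997, -0.0]
wrist_force: [-20.6, -5.1, 15.6]
finger_gap: 0.0001
grip_force: 10.2
```

Request:
apply_moves(
  moves=[-0.4,-0.066,0,0,0,0,-0.8,-0.13,0,0,0,0,-1.2,-0.2,0,0,0,0,-1.6,-0.26,0,0,0,0,-2.0,-0.33,0,0,0,0,-2.4,-0.4,0,0,0,0,-2.8,-0.46,0,0,0,0,-3.2,-0.53,0,0,0,0,-3.6,-0.6,0,0,0,0,-3.6,-0.6,1.5,0,0,0,-3.6,-0.6,3,0,0,0,-3.6,-0.6,4.5,0,0,0,-3.6,-0.6,6,0,0,0,-3.2,-2,7.2,0,0,-0.12,-2.6,-3.5,7.2,0,0,-0.24,-2.0,-5,7.2,0,0,-0.36,-1.6,-6.4,7.2,0,0,-0.48,-1.6,-6.4,7.2,0,0,-0.6,-1.6,-6.4,7.2,0,0,-0.72],
  claw=23.5,
)

```text
clock: 6.22
tcp_pos: [0.4553, -0.2217, 0.199]
orientation: [0.0, 0.279, 0.96, 0.0]
wrist_force: [-0.4, 0.3, -0.1]
finger_gap: 0.0199
grip_force: 0.0
```

```bash
python3 - <<'E'
from m import *
d=grab("top");e=grab("scene")
Y=((20,90,80),(35,255,255));Y2=((15,90,80),(35,255,255));R=((0,120,70),(8,255,255))
for nm,D,cl,bx,z in(("pad",d,Y,(340,200,400,250),.008),("mag",d,Y,(355,246,400,280),.024),("Spad",e,Y2,(255,225,310,285),.008),("red",d,R,(350,275,410,310),.037)):
    for c,s,p in blobs(D,*cl,bx): print(nm,c,s,plane(D,[c],z)[0],cv2.minAreaRect(plane(D,p,z)[:,:2].astype(np.float32)))
a=d["image"][200:320,320:440];b=e["image"][170:290,220:340]
cv2.imwrite("pics/c3.png",cv2.resize(np.hstack([a,b]),(800,400),interpolation=2))
E
```

```text
pad [371.03977273 235.28977273] [364 228  15  16 176] [ 0.58115193 -0.04304845  0.008     ] ((0.580745279788971, -0.04297744482755661), (0.03206414356827736, 0.029649805277585983), 0.698357105255127)
mag [376.49438202 260.29213483] [369 253  16  16 178] [ 0.52702069 -0.053632    0.024     ] ((0.5273334980010986, -0.054038114845752716), (0.03112396039068699, 0.03075779788196087), 10.081823348999023)
Spad [280.10714286 230.17857143] [275 229  11   3  28] [ 0.49595896 -0.06270231  0.008     ] ((0.4954412877559662, -0.06295187771320343), (0.006111567839980125, 0.021204214543104172), 9.442010879516602)
Spad [278.57222222 260.47222222] [271 254  16  14 180] [ 0.58158356 -0.04466016  0.008     ] ((0.5814886689186096, -0.04490398243069649), (0.036242593079805374, 0.029806552454829216), 13.441325187683105)
red [382.26470588 299.45588235] [370 296  25   7  68] [ 0.44631606 -0.06493992  0.037     ] ((0.44608935713768005, -0.0644335150718689), (0.006572372280061245, 0.04993711784482002), 11.066890716552734)
```

View pics/c3.png

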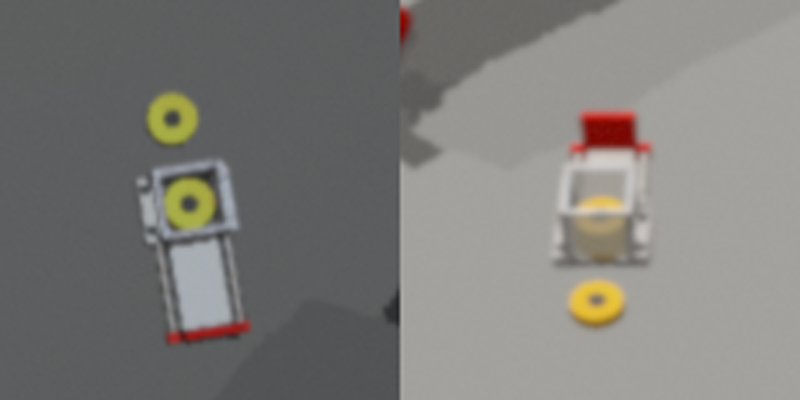

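The pad is out at (0.581, -0.044), seen at left-half (172,118). The plunger has sprung back and the rest of the stack is still in the magazine.

I'll start the push with the tool heading about 105°, so the fingers clear the magazine.

Request:
apply_moves(
  moves=[1.2,1.2,0,0,0,-0.12,2.4,2.4,0,0,0,-0.24,3.5,3.5,0,0,0,-0.36,4.6,4.6,0,0,0,-0.48,5.47,5.45,0,0,0,-0.6,5.47,5.45,0,0,0,-0.72,5.47,5.45,-1,0,0,-0.75,5.47,5.45,-2.5,0,0,-0.75,5.47,5.45,-4,0,0,-0.75,5.47,5.45,-5.5,0,0,-0.75,5.47,5.45,-6.6,0,0,-0.75,5.47,5.45,-7.3,0,0,-0.75,5.47,5.45,-7.54,0,0,-0.75,5.47,5.45,-7.54,0,0,-0.75],
)

```text
clock: 7.48
tcp_pos: [0.59, -0.0821, 0.0099]
orientation: [-0.002, 0.606, 0.795, -0.001]
wrist_force: [-0.3, 0.1, 0.2]
finger_gap: 0.0204
grip_force: 0.0
```

Request:
apply_moves(
  moves=[-0.07,0.23,0,0,0,0,-0.14,0.46,0,0,0,0,-0.2,0.66,0,0,0,0,-0.26,0.86,0,0,0,0,-0.35,1.15,0,0,0,0,-0.44,1.45,0,0,0,0,-0.54,1.76,0,0,0,0,-0.63,2.07,0,0,0,0,-0.73,2.38,0,0,0,0,-0.82,2.69,0,0,0,0,-0.92,3.0,0,0,0,0,-1.02,3.33,0,0,0,0,-1.12,3.66,0,0,0,0,-1.22,3.99,0,0,0,0,-1.3,4.25,0,0,0,0,-1.36,4.44,0,0,0,0,-1.4,4.57,0,0,0,0,-1.4,4.57,0,0,0,0],
)

```text
clock: 8.98
tcp_pos: [0.5564, 0.0322, 0.0106]
orientation: [-0.0, 0.607, 0.795, -0.0]
wrist_force: [1.3, -0.7, 0.1]
finger_gap: 0.0205
grip_force: 0.0
```

```bash
python3 - <<'E'
from m import *
d=grab("top");e=grab("scene");s=status.get_state();print(s["tcp_pos"],s["wrist_force"],s["finger_gap"])
Y=((20,90,80),(35,255,255));Y2=((15,90,80),(35,255,255))
for nm,D,cl,bx,z in(("pad",d,Y,(275,180,350,280),.008),("Spad",e,Y2,(295,225,385,290),.008)):
    for c,s,p in blobs(D,*cl,bx): print(nm,c,s,plane(D,[c],z)[0],cv2.minAreaRect(plane(D,p,z)[:,:2].astype(np.float32)))
a=d["image"][180:300,220:340];b=e["image"][190:310,310:430]
cv2.imwrite("pics/c4.png",cv2.resize(np.hstack([a,b]),(800,400),interpolation=2))
E
```

```text
[0.55680419 0.03141078 0.01070942] [0.00606295 0.39371261 0.70073329] 0.02029558572127994
Spad [331.19254658 255.91304348] [325 249  14  14 161] [0.55199368 0.05579418 0.008     ] ((0.5505576133728027, 0.05614790320396423), (0.036037053912878036, 0.02591041289269924), 9.537564277648926)
```

View pics/c4.png

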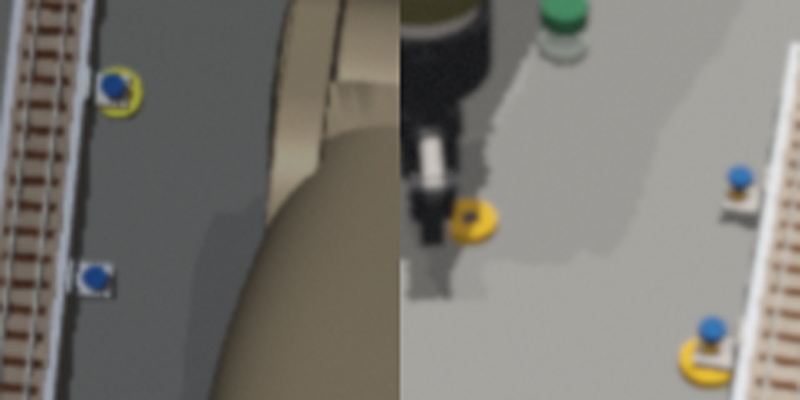

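The pad rides in the notch between the fingers, at about (0.551, 0.055), seen at right-half (472,220). I'll carry on to 40 mm short of the screw and square up there.

Request:
apply_moves(
  moves=[-0.06,0.2,0,0,0,0,-0.15,0.48,0,0,0,0,-0.25,0.78,0,0,0,0,-0.35,1.1,0,0,0,0,-0.46,1.43,0,0,0,0,-0.57,1.77,0,0,0,0,-0.68,2.11,0,0,0,0,-0.79,2.45,0,0,0,0,-0.9,2.79,0,0,0,0,-1.01,3.13,0,0,0,0,-1.12,3.47,0,0,0,0,-1.22,3.8,0,0,0,0,-1.32,4.1,0,0,0,0,-1.4,4.36,0,0,0,0,-1.47,4.57,0,0,0,0,-1.55,4.65,0,0,0,-0.06,-1.61,4.65,0,0,0,-0.13,-1.67,4.64,0,0,0,-0.2,-1.73,4.64,0,0,0,-0.26,-1.79,4.63,0,0,0,-0.321],
)

```text
clock: 10.75
tcp_pos: [0.5121, 0.1473, 0.0108]
orientation: [0.0, 0.728, 0.686, 0.0]
wrist_force: [-0.1, -0.7, 0.9]
finger_gap: 0.0203
grip_force: 0.0
```

```bash
python3 - <<'E'
from m import *
d=grab("top");e=grab("scene");s=status.get_state();print(s["tcp_pos"],s["orientation"],s["wrist_force"],s["finger_gap"])
Y=((20,90,80),(35,255,255));Y2=((15,90,80),(35,255,255));B=((100,120,50),(130,255,255))
for nm,D,cl,bx,z in(("pad",d,Y,(245,220,300,300),.008),("Spad",e,Y2,(370,215,425,278),.008),("Sblue",e,B,(395,235,425,300),.035),("blue",d,B,(235,190,275,275),.035)):
    for c,s,p in blobs(D,*cl,bx): print(nm,c,s,plane(D,[c],z)[0],cv2.minAreaRect(plane(D,p,z)[:,:2].astype(np.float32)))
a=d["image"][200:300,220:320];b=e["image"][210:310,350:450]
cv2.imwrite("pics/c5.png",cv2.resize(np.hstack([a,b]),(800,400),interpolation=2))
E
```

```text
[0.51185722 0.14718709 0.01078394] [-8.35681589e-05  7.26700524e-01  6.86954388e-01 -9.75108895e-05] [-0.87105834  0.32032811  0.00761948] 0.020000530147985744
Spad [390.69832402 249.82681564] [383 243  17  14 179] [0.51549022 0.17064353 0.008     ] ((0.5145382881164551, 0.17116785049438477), (0.03717867657542229, 0.03204748407006264), 6.168808937072754)
Spad [410.625 248.25 ] [409 247   4   3   8] [0.50443299 0.20966957 0.008     ] ((0.5046445727348328, 0.20975349843502045), (0.006294600665569305, 0.004845622926950455), 62.304134368896484)
Sblue [411.66666667 242.875     ] [409 241   6   5  24] [0.51651257 0.21011703 0.035     ] ((0.5168732404708862, 0.20995207130908966), (0.011173964478075504, 0.010056513361632824), 9.479644775390625)
Sblue [403.39393939 288.48484848] [400 286   7   6  33] [0.63673876 0.203724   0.035     ] ((0.6368337869644165, 0.2032272070646286), (0.011875987984240055, 0.011052333749830723), 9.598603248596191)
blue [253.58064516 205.4516129 ] [251 203   6   6  31] [0.63557075 0.2048983  0.035     ] ((0.635468065738678, 0.2050657719373703), (0.010707137174904346, 0.01047539059072733), 2.0677220821380615)
```

View pics/c5.png

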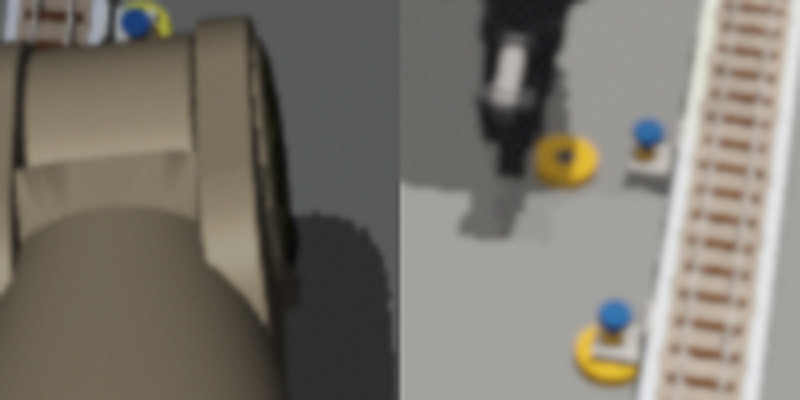

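The pad is at about (0.514, 0.171), seen at right-half (566,158), in line with the bare screw at (648,132). Now the final push along the screw's +y, ending slowly.

Request:
apply_moves(
  moves=[0.01,0.15,0,0,0,0,0.02,0.33,0,0,0,0,0.03,0.53,0,0,0,0,0.035,0.73,0,0,0,0,0.045,0.93,0,0,0,0,0.055,1.1,0,0,0,0,0.06,1.24,0,0,0,0,0.065,1.34,0,0,0,0,0.07,1.42,0,0,0,0,0.07,1.46,0,0,0,0,0.07,1.46,0,0,0,0],
)

```text
clock: 11.77
tcp_pos: [0.514, 0.1837, 0.0108]
orientation: [0.0, 0.727, 0.687, 0.0]
wrist_force: [0.0, -0.4, 0.4]
finger_gap: 0.02
grip_force: 0.0
```

Request:
apply_moves(
  moves=[0.003,0.04,0,0,0,0,0.005,0.08,0,0,0,0,0.005,0.08,0,0,0,0],
)

```text
clock: 12.02
tcp_pos: [0.5141, 0.1856, 0.0108]
orientation: [0.0, 0.727, 0.687, 0.0]
wrist_force: [-0.8, -0.7, -0.4]
finger_gap: 0.0198
grip_force: 0.1
```

Request:
apply_moves(
  moves=[0.003,0.04,0,0,0,0,0.003,0.06,0,0,0,0,0.003,0.06,0,0,0,0],
)

```text
clock: 12.27
tcp_pos: [0.5142, 0.1871, 0.0108]
orientation: [0.0, 0.727, 0.687, 0.0]
wrist_force: [0.3, -0.1, 0.8]
finger_gap: 0.02
grip_force: 0.1
```

Request:
apply_moves(
  moves=[0.002,0.04,0,0,0,0,0.002,0.04,0,0,0,0],
)

```text
clock: 12.43
tcp_pos: [0.5142, 0.1881, 0.0109]
orientation: [0.0, 0.727, 0.687, 0.0]
wrist_force: [0.3, -0.7, 0.3]
finger_gap: 0.02
grip_force: 0.1
```

```bash
python3 - <<'E'
from m import *
e=grab("scene");s=status.get_state();print(s["tcp_pos"],s["wrist_force"],s["finger_gap"])
cv2.imwrite("pics/c6.png",cv2.resize(e["image"][220:310,360:450],(600,600),interpolation=2))
E
```

```text
[0.51419249 0.18810937 0.01082518] [-0.13197833 -0.21469479  1.33075037] 0.02005908308623031
```

View pics/c6.png

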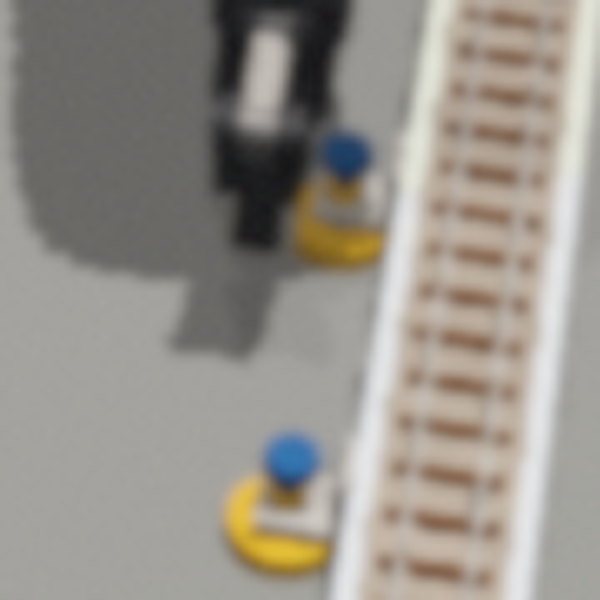

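The pad is under the bare screw: head at (345,153), pad bottom at (340,270), and the packed one looks similar. There's no ramp contact yet, so I'll nudge until it touches.

Request:
apply_moves(
  moves=[0.002,0.04,0,0,0,0,0.002,0.04,0,0,0,0,0.002,0.04,0,0,0,0],
)

```text
clock: 12.73
tcp_pos: [0.5142, 0.1889, 0.0108]
orientation: [0.0, 0.727, 0.687, -0.0]
wrist_force: [-0.6, -0.9, 0.2]
finger_gap: 0.02
grip_force: 0.4
```

```bash
python3 - <<'E'
from m import *
e=grab("scene");s=status.get_state();print(s["tcp_pos"],s["wrist_force"],s["finger_gap"])
Y2=((15,90,80),(35,255,255))
for c,s,p in blobs(e,*Y2,(385,225,425,310)):
    h=cv2.convexHull(p.astype(np.float32)).reshape(-1,2);w=plane(e,h,.008)
    print(c,s,w[:,0].min(),w[:,0].max(),w[:,1].min(),w[:,1].max())
E
```

```text
[0.5141911  0.18892359 0.01079131] [ 0.41531706 -1.30757875  0.08588837] 0.019951485777364563
[410.76923077 248.38461538] [409 247   5   4  13] 0.5010788243207253 0.5092678422829081 0.20618952033077076 0.21451652153671538
[409.68888889 255.31111111] [404 248  14  12  90] 0.5052545437442604 0.5355792448260387 0.19695399729382881 0.2236701644207067
[400.02439024 299.58536585] [394 292  16  14 123] 0.6231368976498166 0.6540401789427955 0.18818687541721113 0.21677175434436044
```

Request:
apply_moves(
  moves=[0.002,0.04,0,0,0,0,0.002,0.04,0,0,0,0,0.002,0.04,0,0,0,0],
)

```text
clock: 13.03
tcp_pos: [0.5142, 0.1895, 0.0108]
orientation: [0.0, 0.727, 0.687, -0.0]
wrist_force: [0.9, -4.4, 0.2]
finger_gap: 0.0194
grip_force: 1.5
```

The pad is against the ramp (4.4 N). I'll back straight off, rise and move clear for a check.

Request:
apply_moves(
  moves=[-0.005,-0.1,0,0,0,0,-0.015,-0.3,0,0,0,0,-0.04,-0.7,0,0,0,0,-0.08,-1.3,0,0,0,0,-0.12,-2,0,0,0,0,-0.16,-2.7,0,0,0,0,-0.16,-2.7,1.5,0,0,0,-0.16,-2.7,3,0,0,0,-0.16,-2.7,4.5,0,0,0,-0.16,-2.7,6,0,0,0,-0.16,-2.7,7.5,0,0,0,-1,-4,8,0,0,0,-2,-5.5,8,0,0,0,-3,-7,8,0,0,0,-3,-8.5,8,0,0,0,-3,-8.5,8,0,0,0,-3,-8.5,8,0,0,0],
)

```text
clock: 14.45
tcp_pos: [0.4389, -0.0249, 0.2111]
orientation: [0.0, 0.729, 0.685, 0.001]
wrist_force: [-0.1, 0.6, -0.4]
finger_gap: 0.0198
grip_force: 0.0
```

```bash
python3 - <<'E'
from m import *
d=grab("top");e=grab("scene");s=status.get_state();print(s["tcp_pos"],s["wrist_force"])
Y=((20,90,80),(35,255,255));B=((100,120,50),(130,255,255))
for cl,z in((Y,.008),(B,.035)):
  for c,s,p in blobs(d,*cl,(235,190,275,285)):
    w=plane(d,cv2.convexHull(p.astype(np.float32)).reshape(-1,2),z);print(c,s,plane(d,[c],z)[0],w.min(0),w.max(0))
a=cv2.resize(d["image"][190:285,225:285],(380,600),interpolation=2);b=cv2.resize(e["image"][225:310,370:430],(420,600),interpolation=2)
cv2.imwrite("pics/c7.png",np.hstack([a,b]))
cv2.imwrite("pics/c8.png",d["image"])
E
```

```text
[ 0.43924516 -0.0226287   0.21088063] [-0.01764865 -0.84633889 -0.57366794]
[257.63291139 208.60759494] [250 200  13  16  79] [0.6336961  0.19972008 0.008     ] [0.61970895 0.19025908 0.008     ] [0.65235952 0.21580448 0.008     ]
[252.125 262.725] [245 256  13  15  80] [0.5175777  0.20724968 0.008     ] [0.50192981 0.19675557 0.008     ] [0.53182208 0.22280768 0.008     ]
[253.63333333 205.36666667] [251 203   6   6  30] [0.63575293 0.20479455 0.035     ] [0.6301494  0.19971351 0.035     ] [0.64082702 0.21041788 0.035     ]
[248.08823529 262.97058824] [245 260   7   7  34] [0.51498794 0.21185526 0.035     ] [0.50872961 0.20575489 0.035     ] [0.5211251  0.21832006 0.035     ]
```

View pics/c7.png

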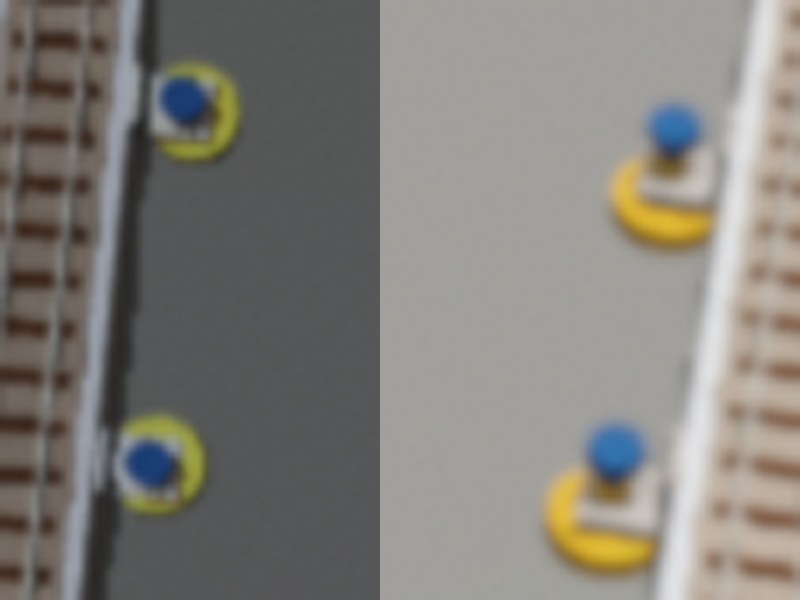

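View pics/c8.png

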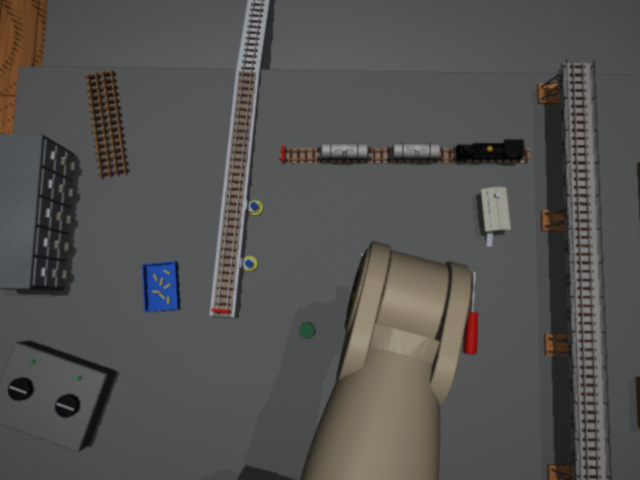

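The pad sits under the bare screw just as the packed one does, within about 1 mm: pad mid (157,464), head (152,463). The rest of the scene looks unmoved, though the arm hides the feeder in this last view. Handing in.

```bash
python3 -c "
from h import *
print(job.hand_in())"
```

```text
the job is handed in; nothing more can be done
None
```

The plunger was pressed home once and sprang back. The single pad it released was slid to the ramp and now sits under the bare screw, central to about 1 mm by the cameras, and the job is handed in.

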